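# Lower the guard over the clamped claw jaw

## Robot

A 7-joint arm with a two-finger parallel gripper is mounted at the origin on the work surface. World frame = base frame: x ahead of the robot, y to its left, z up, the work surface at z = 0. Lengths are in mm, angles in rad, forces in N, time in s.
With the tool pointing down it reaches from about 350 to 900 mm from the base axis. Payload 7.2 kg.
Tool frame: the origin (TCP) lies midway between the tips of the shut fingers; the grasp point (between the pads) lies 19 mm behind it; z points along the fingers, y is the line along which they close (so a half turn about z gives the same grasp; the last joint's range is limited). The gripper opens to 85 mm and grips with 20 to 120 N. Pads are 22 mm wide; open, the fingers measure 114 mm over their backs; the gripper's body (76 mm by 85 mm) begins 54 mm behind the grasp point. The pads swing forward as they close: fully open they stand 13 mm farther back than shut.
Start: joints at [-1.286, 0.411, -0.013, 1.596, 0.006, 1.134, -0.082], TCP at [215.964, 586.505, 231.297] pointing down, gripper open.
Joint ranges: [-2.95, 2.95], [-0.29, 1.99], [-1.47, 1.44], [0.14, 2.54], [-1.03, 4.17], [0.13, 1.85], [-2.86, 2.86]. Speed limits (rad/s): [2.39, 2.39, 3.01, 3.01, 3.14, 3.14, 3.14].

## Interface

Orientations are given as [roll, pitch, yaw] about the fixed x, y, z axes, in that order (R = Rz(yaw) Ry(pitch) Rx(roll)).
In Python, from rig import r gives the robot as it stands.
- The arm moves only by the tool apply_moves, never from a script. Its argument "steps" is a list of rows, each an object with "linear": the shift along the world's x, y, z in units of 150 mm (1.0 is 150 mm), a list of three; "delta_rot": the turn, a rotation vector about the world's x, y, z in units of 90 degrees (1.0 is 90 degrees), a list of three. In form: [{"linear": [x, y, z], "delta_rot": [rx, ry, rz]}, ...]. A call has 1 to 20 rows; each row is the pose to reach, as a shift and turn from the pose commanded when the call began; what a row does not reach only later rows make up. A row lasts 1/10 s, in which the tool goes at most 50 mm and 8.59 degrees, less where a joint would pass 70% of its speed; a pose out of reach is approached as far as the arm can. A call with a number of a shift or a turn outside -1 to 1 is refused whole. A call with a gripper value outside its range is refused whole. "fingers" is the opening, from -1 (shut) to 1 (fully open), set as the call begins (left out, the last holds). The fingers move at their own pace and stop on an object; "newtons" is the grip in N (left out, the last holds). Time passes only in rows, so rows that repeat a pose let the fingers close. It gives the time, the measured TCP pose, the force, the opening and the grip force at its end, in the units of the state.
- r.sense(): the state, without advancing time (a new reading comes with each control period).
- r.capture(name): name is "scene" or "top" or "wrist"; returns a dict with "pixels" (480x640x3 uint8, red, green, blue), "depth" (480x640 float32, mm along the optical axis (not along the pixel's ray), 0 where there is no reading), "fx", "fy", "cx", "cy" (pixels), "extrinsics" (4x4, takes a point from camera to world coordinates); the wrist camera has in their place "hand_eye" (4x4, takes a point from camera to tool coordinates, whose origin is the TCP and whose axes are the flange's). Camera axes: x right, y down, z forward; pixel columns grow to the right and rows downward; lengths in mm; the calibration is good to about 2 mm. A picture is of the moment at which its call begins: read the wrist's pose just before it.
- r.finish_job(): hands the job in; it is judged then, once.
Trained networks look in a picture, given as the dict that the camera call returned (one of the last four; its "shot" number tells which), for a name from the list of things; names that differ only in an ending like _2 or _b are one class to them, and where a whole thing is asked for, a point or a joint stands for the part that bears it (a point fixed in the world has none). Each returns a list of dicts, best first, with "score" (0 to 1); they miss things now and then, are a little off and sometimes report something else, mostly with a low value. They report only what shows in the picture. A call takes as long as a camera call.
- r.masks_of(picture, thing): "pixels" (480x640 bool, what is visible of it) and "rect" ([left, top, width, height] in pixels, round what is visible of it).
The state is a dict: "time_s": time; "joint_positions": joint angles; "joint_vel": joint speeds; "effort": joint torques, N m; "tool_pos": TCP position; "tcp_rot": TCP orientation; "contact_force": force on the tool from outside, world axes, zero at the start; "torque": the same for the moment, N m; "grip_width": finger opening in mm; "gripper_force": force on a finger pad.
Only numpy, scipy, OpenCV 4.12 (cv2) and the standard library are available. Lean on these libraries where they do the work, as an engineer would, in place of code of your own. Each camera call takes 0.05 s, during which the arm holds its last target. There are 200 camera calls.

## Task

Before the jaw can be cycled, its guard must be down: take the handle bar of the clear hinged guard on the nest that holds the stainless claw jaw, and lower that guard gently until it rests fully on its stop, then let go. Carry it all the way, never letting it fall or slam, and leave the guard of the other nest, the one with the brass elbow, standing open.

Things in the scene. Friction and masses are not known exactly. Their poses are not given: they have to be found in the camera images.
- jaw_guard_bar (a point): Centre of the jaw guard's handle: a round black bar, 12 mm thick, 120 mm long, on two steel arms 55 mm either side of its centre, 40 mm out from the guard's free edge and in the guard's plane. Fingers fit down both sides of it, between the arms, at every opening angle. The point turns with the guard: y along the bar, x from the bar to the hinge line, 225 mm away.
- jaw_guard_hinge (a point): Middle of the jaw guard's hinge line, on the side of the nest away from the robot, 65 mm above the worktop. Fixed: z up, y along the hinge line, x level, away from the handle side. With the guard down the bar centre is 225 mm from here along minus x, at the same height. The nest is a fixed dark steel plate, 210 x 160 mm, cheeks 60 mm high, with the hooked steel jaw inside.
- jaw_guard (a joint): Opening angle (rad) of the clear, steel-framed guard, 175 x 152 x 8 mm, about 0.4 kg: 0 flat on its solid stop, 1.57 upright; starts at 1.2 to 1.4. Hinge friction alone holds it only above about 1.05 to 1.2 (60 to 68 degrees); let go lower, it falls and slams. Carrying it takes only a few newtons at the bar.
- elbow_guard (a joint): Opening angle (rad) of the identical guard on the identical other nest, which holds a brass elbow fitting (two stubs at a right angle) instead of the jaw; same meaning, starts at 1.2 to 1.4 and must stay open. Either nest may be the left or the right one.

How it is judged:
By the outcome, as a careful person would: the job done as asked, in the order asked, and still so for the second after the job is handed in, with the robot touching nothing.
It also fails if it takes over 43 s, if anything falls off the work surface, if the arm or the gripper's body presses on something with over 40 N, if the wrist force passes 120 N, or if a joint passes its speed limit or range.

## Working session

There is one attempt and no reset: what is moved stays moved. The work goes in short steps, Python scripts to look and compute and a tool call to move; the robot and the scene stay as the last step left them, time stands still between calls to the robot, and variables do not carry over. Pictures are saved under pics/ and viewed, at most 10 in all, crops included, and the job is handed in when it is done.

Besides the shell and the picture viewer there is one more tool, called after "Emit:" as a command line: name --argument value ..., lists and objects as JSON in quotes. apply_moves: Moves the arm, as the interface text tells. Shifts and turns lie within -1 to 1; 1 stands for 150 mm of shift or 90 degrees of turn. Its arguments: {"type":"object","properties":{"steps":{"type":"array"},"fingers":{"type":"number"},"newtons":{"type":"number"}},"required":["steps"]}

```bash
mkdir -p pics
cat > h.py <<'E'
import numpy as np,cv2
from rig import r
def pts(c,m,E=None):
    v,u=np.nonzero(m&(c["depth"]>0)); z=c["depth"][v,u]
    p=np.c_[(u-c["cx"])/c["fx"]*z,(v-c["cy"])/c["fy"]*z,z,np.ones(len(z))]
    E=c["extrinsics"] if E is None else E
    return (p@np.array(E).T)[:,:3],u,v
E
python3 - <<'E'
from h import *
ims=[]
for n in ("scene","top"):
    c=r.capture(n)
    np.savez(n+".npz",**{k:c[k] for k in("pixels","depth","fx","fy","cx","cy","extrinsics")})
    im=c["pixels"][...,::-1].copy(); cv2.imwrite(f"pics/{n}.png",im)
    for t in("jaw_guard_bar","jaw_guard","elbow_guard"):
        for d in r.masks_of(c,t)[:2]:
            p,u,v=pts(c,d["pixels"]); print(n,t,round(d["score"],2),d["rect"],len(p),np.median(p,0).round() if len(p) else 0)
print(r.sense())
E
```

```text
scene jaw_guard_bar 0.65 [129.6, 162.8, 133.5, 171.2] 15558 [ 668. -199.  168.]
scene jaw_guard 0.74 [130.3, 161.1, 136.3, 172.9] 15515 [ 668. -199.  168.]
scene elbow_guard 0.58 [426.0, 109.9, 98.4, 164.0] 11136 [609. 213. 168.]
top jaw_guard_bar 0.79 [363.0, 174.2, 106.5, 19.5] 1223 [ 639. -191.  264.]
top jaw_guard 0.85 [360.3, 174.0, 106.6, 20.9] 1216 [ 639. -190.  270.]
top elbow_guard 0.62 [120.1, 202.2, 110.3, 23.8] 1318 [590. 207. 244.]
{'time_s': 0.4, 'joint_positions': array([-1.28621743,  0.41122835, -0.01269413,  1.59630389,  0.00559733,
        1.13433392, -0.08216749]), 'joint_vel': array([ 9.10073521e-04, -2.15547701e-03, -7.08751983e-04, -2.08879841e-03,
        1.97105668e-04, -8.50684111e-05, -1.62292552e-03]), 'effort': array([-1.47989038e-03, -5.99774730e+01,  6.80064261e-01, -2.99350297e+01,
        1.38923174e-02,  4.30168308e-03, -4.20222261e-05]), 'tool_pos': array([215.93538506, 586.43612044, 231.17489348]), 'tcp_rot': array([-3.14135531e+00,  1.73826661e-05,  2.78884962e+00]), 'contact_force': array([0.14616179, 0.72438467, 0.25054938]), 'torque': array([-0.03927941,  0.04931294, -0.01911706]), 'gripper_force': 0.0, 'grip_width': 85.34867320099437}
```

View pics/scene.png

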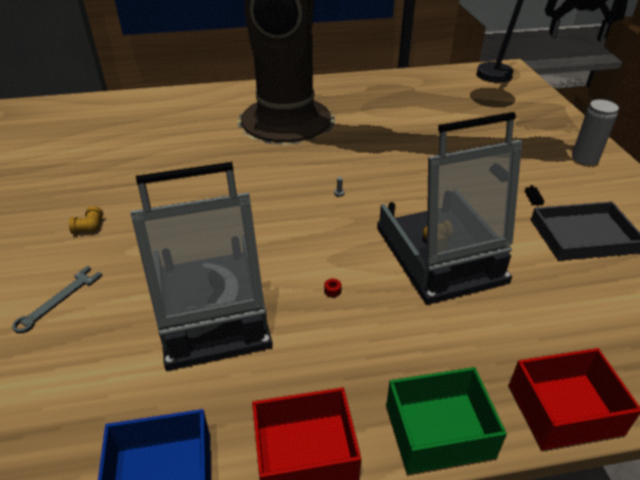

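View pics/top.png

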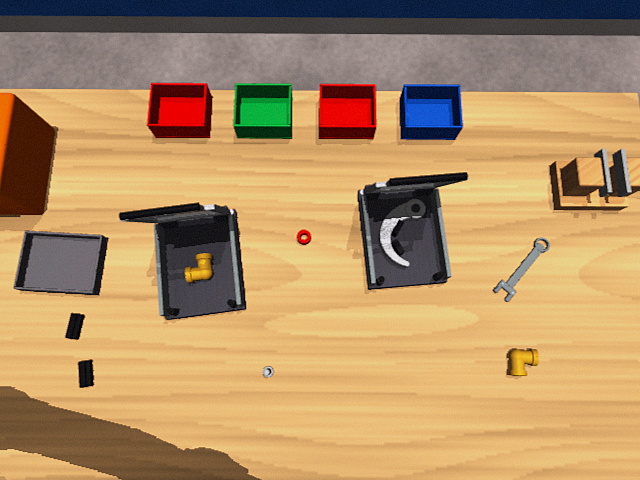

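The jaw nest is on the robot's right (y≈-200). In the scene picture its bar runs from (137,178) to (232,167), and in the top picture from about (375,187) to (467,177). The brass elbow's nest is on the left.

```bash
cat > fit.py <<'E'
from h import *
def line(p):
    for _ in range(4):
        m=np.median(p,0) if _==0 else p.mean(0); d=np.linalg.svd(p-p.mean(0),full_matrices=False)[2][0]
        e=p-p.mean(0); e=np.linalg.norm(e-np.outer(e@d,d),axis=1); p=p[e<max(8,np.percentile(e,70)) ]
    t=(p-p.mean(0))@d; c=p.mean(0)+d*(t.min()+t.max())/2
    return c,d,np.ptp(t),len(p)
for n in("scene","top"):
    c=dict(np.load(n+".npz")); P,u,v=pts(c,np.ones((480,640),bool)); col=c["pixels"][v,u].max(1)
    k=(abs(P[:,1]+195)<110)&(P[:,0]>520)&(P[:,0]<760)
    b=k&(P[:,2]>255)&(P[:,2]<330)&(col<60)
    print(n,b.sum()); 
    if b.sum()>20: print([np.round(x,3) for x in line(P[b])], P[b].min(0).round(),P[b].max(0).round())
    g=k&(P[:,2]>90)&(P[:,2]<240)
    if n=="scene":
        Q=P[g]
        for _ in range(5):
            q0=Q.mean(0); N=np.linalg.svd(Q-q0,full_matrices=False)[2][2]; Q=Q[abs((Q-q0)@N)<max(5,np.percentile(abs((Q-q0)@N),85))]
        N*=np.sign(N[0]); print("plane",q0.round(1),N.round(3),len(Q),g.sum(),"theta",np.arccos(-N[2]) if N[2]<0 else np.arccos(N[2]),"yaw",np.arctan2(N[1],N[0]))
    for nm,zl,zh in(("low",2,22),("cheek",52,66)):
        s=k&(P[:,2]>zl)&(P[:,2]<zh)&(col<90)
        rc=cv2.minAreaRect(P[s][:,:2].astype(np.float32)); print(nm,s.sum(),rc)
E
python3 fit.py
```

```text
scene 984
[array([ 638.483, -199.883,  282.852]), array([ 0.091, -0.996, -0.003]), np.float64(118.254), np.int64(773)] [ 628. -259.  255.] [ 652. -141.  288.]
plane [ 667.9 -198.6  167.9] [0.96  0.088 0.264] 11837 11850 theta 1.3034797832562137 yaw 0.09118536739426614
low 2509 ((679.5684814453125, -195.94029235839844), (74.72515106201172, 160.03732299804688), 5.4214253425598145)
cheek 680 ((695.5112915039062, -195.20504760742188), (34.24116516113281, 155.59095764160156), 3.1080477237701416)
top 552
[array([ 631.546, -198.44 ,  286.456]), array([-0.089,  0.996, -0.003]), np.float64(120.115), np.int64(540)] [ 622. -259.  256.] [ 642. -138.  291.]
low 4000 ((617.2484130859375, -195.61376953125), (194.49830627441406, 164.1742401123047), 0.2350033074617386)
cheek 391 ((609.8536987304688, -196.9813690185547), (185.533935546875, 156.84341430664062), 2.326172351837158)
```

Emit:
apply_moves --steps '[{"linear": [0.5, -0.9, 0.95], "delta_rot": [0, 0, -0.12]}, {"linear": [0.5, -0.9, 0.95], "delta_rot": [0, 0, -0.12]}, {"linear": [0.5, -0.9, 0.95], "delta_rot": [0, 0, -0.12]}, {"linear": [0.5, -0.9, 0.95], "delta_rot": [0, 0, -0.12]}, {"linear": [0.5, -0.9, 0.95], "delta_rot": [0, 0, -0.12]}]' --fingers 0.5

```text
time_s: 0.9
tool_pos: [294.8, 448.9, 378.8]
tcp_rot: [3.135, 0.001, 2.594]
contact_force: [0.3, 0.7, 0.6]
grip_width: 64.0
gripper_force: 0.0
```

Emit:
apply_moves --steps '[{"linear": [0.53, -1, 0], "delta_rot": [0, 0, -0.15]}, {"linear": [0.53, -1, 0], "delta_rot": [0, 0, -0.15]}, {"linear": [0.53, -1, 0], "delta_rot": [0, 0, -0.15]}, {"linear": [0.53, -1, 0], "delta_rot": [0, 0, -0.15]}]'

```text
time_s: 1.3
tool_pos: [372.6, 297.2, 373.9]
tcp_rot: [3.141, 0.001, 2.359]
contact_force: [-0.1, 0.1, -0.1]
grip_width: 64.1
gripper_force: 0.0
```

Emit:
apply_moves --steps '[{"linear": [0.53, -1, 0], "delta_rot": [0, 0, -0.15]}, {"linear": [0.53, -1, 0], "delta_rot": [0, 0, -0.15]}, {"linear": [0.53, -1, 0], "delta_rot": [0, 0, -0.15]}, {"linear": [0.53, -1, 0], "delta_rot": [0, 0, -0.15]}]'

```text
time_s: 1.7
tool_pos: [451.6, 146.9, 373.9]
tcp_rot: [3.141, 0.001, 2.123]
contact_force: [0.7, 0.9, 0.1]
grip_width: 63.8
gripper_force: 0.0
```

Emit:
apply_moves --steps '[{"linear": [0.53, -1, 0], "delta_rot": [0, 0, -0.15]}, {"linear": [0.53, -1, 0], "delta_rot": [0, 0, -0.15]}, {"linear": [0.53, -1, 0], "delta_rot": [0, 0, -0.15]}, {"linear": [0.53, -1, 0], "delta_rot": [0, 0, -0.15]}]'

```text
time_s: 2.1
tool_pos: [530.6, -3.1, 373.6]
tcp_rot: [3.141, 0.002, 1.888]
contact_force: [-0.3, 0.4, 0.2]
grip_width: 64.0
gripper_force: 0.0
```

Emit:
apply_moves --steps '[{"linear": [0.6, -1, 0], "delta_rot": [0, 0, -0.145]}, {"linear": [0.6, -1, 0], "delta_rot": [0, 0, -0.145]}, {"linear": [0.6, -1, 0], "delta_rot": [0, 0, -0.145]}, {"linear": [0.6, -1, 0], "delta_rot": [0, 0, -0.145]}]'

```text
time_s: 2.5
tool_pos: [620.5, -152.1, 372.7]
tcp_rot: [-3.14, 0.002, 1.663]
contact_force: [0.2, -0.5, 0.6]
grip_width: 64.2
gripper_force: 0.0
```

Emit:
apply_moves --steps '[{"linear": [0.08, -0.3, 0], "delta_rot": [0, 0, 0]}, {"linear": [0.08, -0.3, 0], "delta_rot": [0, 0, 0]}, {"linear": [0.08, -0.3, 0], "delta_rot": [0, 0, 0]}]'

```text
time_s: 2.8
tool_pos: [631.4, -194.6, 372.7]
tcp_rot: [-3.14, 0.0, 1.663]
contact_force: [-0.2, 0.2, 0.1]
grip_width: 64.0
gripper_force: 0.0
```

Run:
```python
from h import *
from scipy.spatial.transform import Rotation as R
from fit import line
s=r.sense(); c=r.capture("wrist"); cv2.imwrite("pics/w1.png",c["pixels"][...,::-1])
T=np.eye(4);T[:3,:3]=R.from_euler("xyz",s["tcp_rot"]).as_matrix();T[:3,3]=s["tool_pos"]
print(s["tool_pos"],s["tcp_rot"])
P,u,v=pts(c,np.ones((480,640),bool),T@np.array(c["hand_eye"]))
b=(abs(P[:,0]-633)<30)&(abs(P[:,1]+199)<90)&(P[:,2]>262)&(P[:,2]<310)&(c["pixels"][v,u].max(1)<70)
print(b.sum()); print(line(P[b]),P[b].max(0),P[b].min(0))
```

```text
scene 984
[array([ 638.483, -199.883,  282.852]), array([ 0.091, -0.996, -0.003]), np.float64(118.254), np.int64(773)] [ 628. -259.  255.] [ 652. -141.  288.]
plane [ 667.9 -198.6  167.9] [0.96  0.088 0.264] 11837 11850 theta 1.3034797832562137 yaw 0.09118536739426614
low 2509 ((679.5684814453125, -195.94029235839844), (74.72515106201172, 160.03732299804688), 5.4214253425598145)
cheek 680 ((695.5112915039062, -195.20504760742188), (34.24116516113281, 155.59095764160156), 3.1080477237701416)
top 552
[array([ 631.546, -198.44 ,  286.456]), array([-0.089,  0.996, -0.003]), np.float64(120.115), np.int64(540)] [ 622. -259.  256.] [ 642. -138.  291.]
low 4000 ((617.2484130859375, -195.61376953125), (194.49830627441406, 164.1742401123047), 0.2350033074617386)
cheek 391 ((609.8536987304688, -196.9813690185547), (185.533935546875, 156.84341430664062), 2.326172351837158)
[ 631.38955675 -194.62550954  372.66071005] [-3.14006741e+00  1.54264121e-04  1.66326284e+00]
2560
(array([ 635.28537061, -199.45710757,  287.32696368]), array([ 0.0929153 , -0.99566649,  0.00387156]), np.float64(118.91952571747564), 2472) [ 650.04706957 -139.81791498  290.31257986] [ 624.38793173 -258.92443673  262.07508255]
```

View pics/w1.png

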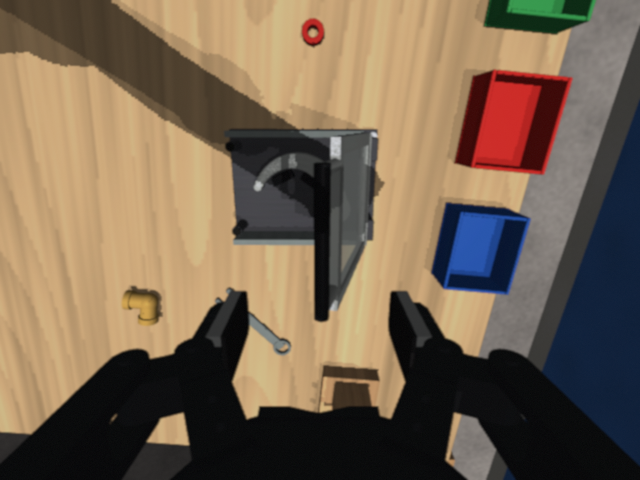

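The wrist picture shows the bar at column 321, rows 163–320. It lies between the fingers and agrees with the fit: centre ≈(634.5,-199.5,282). I'll descend and close.

Emit:
apply_moves --steps '[{"linear": [0.02, -0.03, -0.25], "delta_rot": [0, 0, 0]}, {"linear": [0.02, -0.03, -0.4], "delta_rot": [0, 0, 0]}, {"linear": [0.02, -0.03, -0.55], "delta_rot": [0, 0, 0]}, {"linear": [0.02, -0.03, -0.67], "delta_rot": [0, 0, 0]}, {"linear": [0.02, -0.03, -0.73], "delta_rot": [0, 0, 0]}, {"linear": [0.02, -0.03, -0.73], "delta_rot": [0, 0, 0]}]'

```text
time_s: 3.45
tool_pos: [634.3, -196.0, 263.3]
tcp_rot: [-3.14, -0.001, 1.668]
contact_force: [-0.2, -0.1, 0.5]
grip_width: 63.8
gripper_force: 0.0
```

Emit:
apply_moves --steps '[{"linear": [0, 0, 0], "delta_rot": [0, 0, 0]}, {"linear": [0, 0, 0], "delta_rot": [0, 0, 0]}, {"linear": [0, 0, 0], "delta_rot": [0, 0, 0]}, {"linear": [0, 0, 0], "delta_rot": [0, 0, 0]}, {"linear": [0, 0, 0], "delta_rot": [0, 0, 0]}, {"linear": [0, 0, 0], "delta_rot": [0, 0, 0]}, {"linear": [0, 0, 0], "delta_rot": [0, 0, 0]}, {"linear": [0, 0, 0], "delta_rot": [0, 0, 0]}]' --fingers -1 --newtons 25

```text
time_s: 4.25
tool_pos: [634.6, -198.1, 265.1]
tcp_rot: [3.141, 0.0, 1.666]
contact_force: [-1.0, 1.3, 5.6]
grip_width: 10.7
gripper_force: 24.5
```

Run:
```python
import numpy as np
h=np.array([np.cos(.0905),np.sin(.0905)])
def tab(a,b,n):
    print(a,b)
    for t in np.linspace(a,b,n+1)[1:]:
        s=225*(np.cos(t)-np.cos(a))/150; z=225*(np.sin(t)-np.sin(a))/150
        print("%.3f %.3f %.3f"%(-h[0]*s,-h[1]*s,z),end=" | ")
    print()
tab(1.31,.93,14);tab(.93,.5,16);tab(.5,.12,16);tab(.12,0,8)
```

```text
1.31 0.93
-0.039 -0.004 -0.011 | -0.078 -0.007 -0.023 | -0.116 -0.011 -0.036 | -0.154 -0.014 -0.050 | -0.192 -0.017 -0.066 | -0.229 -0.021 -0.082 | -0.266 -0.024 -0.099 | -0.302 -0.027 -0.117 | -0.338 -0.031 -0.137 | -0.373 -0.034 -0.157 | -0.408 -0.037 -0.178 | -0.442 -0.040 -0.200 | -0.475 -0.043 -0.223 | -0.508 -0.046 -0.247 | 
0.93 0.5
-0.032 -0.003 -0.025 | -0.063 -0.006 -0.050 | -0.094 -0.008 -0.076 | -0.123 -0.011 -0.103 | -0.152 -0.014 -0.131 | -0.181 -0.016 -0.160 | -0.208 -0.019 -0.189 | -0.235 -0.021 -0.219 | -0.261 -0.024 -0.250 | -0.286 -0.026 -0.281 | -0.310 -0.028 -0.313 | -0.333 -0.030 -0.346 | -0.356 -0.032 -0.380 | -0.378 -0.034 -0.414 | -0.398 -0.036 -0.448 | -0.418 -0.038 -0.483 | 
0.5 0.12
-0.017 -0.002 -0.031 | -0.033 -0.003 -0.063 | -0.048 -0.004 -0.096 | -0.062 -0.006 -0.128 | -0.076 -0.007 -0.161 | -0.088 -0.008 -0.194 | -0.100 -0.009 -0.228 | -0.112 -0.010 -0.262 | -0.122 -0.011 -0.296 | -0.132 -0.012 -0.330 | -0.141 -0.013 -0.364 | -0.148 -0.013 -0.399 | -0.156 -0.014 -0.434 | -0.162 -0.015 -0.469 | -0.167 -0.015 -0.504 | -0.172 -0.016 -0.540 | 
0.12 0
-0.003 -0.000 -0.022 | -0.005 -0.000 -0.045 | -0.007 -0.001 -0.067 | -0.008 -0.001 -0.090 | -0.009 -0.001 -0.112 | -0.010 -0.001 -0.135 | -0.011 -0.001 -0.157 | -0.011 -0.001 -0.180 |
```

Emit:
apply_moves --steps '[{"linear": [-0.039, -0.004, -0.011], "delta_rot": [0, 0, 0]}, {"linear": [-0.078, -0.007, -0.023], "delta_rot": [0, 0, 0]}, {"linear": [-0.116, -0.011, -0.036], "delta_rot": [0, 0, 0]}, {"linear": [-0.154, -0.014, -0.05], "delta_rot": [0, 0, 0]}, {"linear": [-0.192, -0.017, -0.066], "delta_rot": [0, 0, 0]}, {"linear": [-0.229, -0.021, -0.082], "delta_rot": [0, 0, 0]}, {"linear": [-0.266, -0.024, -0.099], "delta_rot": [0, 0, 0]}, {"linear": [-0.302, -0.027, -0.117], "delta_rot": [0, 0, 0]}, {"linear": [-0.338, -0.031, -0.137], "delta_rot": [0, 0, 0]}, {"linear": [-0.373, -0.034, -0.157], "delta_rot": [0, 0, 0]}, {"linear": [-0.408, -0.037, -0.178], "delta_rot": [0, 0, 0]}, {"linear": [-0.442, -0.04, -0.2], "delta_rot": [0, 0, 0]}, {"linear": [-0.475, -0.043, -0.223], "delta_rot": [0, 0, 0]}, {"linear": [-0.508, -0.046, -0.247], "delta_rot": [0, 0, 0]}]'

```text
time_s: 5.65
tool_pos: [557.7, -205.1, 227.0]
tcp_rot: [-3.141, 0.0, 1.666]
contact_force: [1.4, -3.2, 0.8]
grip_width: 11.4
gripper_force: 24.6
```

Emit:
apply_moves --steps '[{"linear": [-0.032, -0.003, -0.025], "delta_rot": [0, 0, 0]}, {"linear": [-0.063, -0.006, -0.05], "delta_rot": [0, 0, 0]}, {"linear": [-0.094, -0.008, -0.076], "delta_rot": [0, 0, 0]}, {"linear": [-0.123, -0.011, -0.103], "delta_rot": [0, 0, 0]}, {"linear": [-0.152, -0.014, -0.131], "delta_rot": [0, 0, 0]}, {"linear": [-0.181, -0.016, -0.16], "delta_rot": [0, 0, 0]}, {"linear": [-0.208, -0.019, -0.189], "delta_rot": [0, 0, 0]}, {"linear": [-0.235, -0.021, -0.219], "delta_rot": [0, 0, 0]}, {"linear": [-0.261, -0.024, -0.25], "delta_rot": [0, 0, 0]}, {"linear": [-0.286, -0.026, -0.281], "delta_rot": [0, 0, 0]}, {"linear": [-0.31, -0.028, -0.313], "delta_rot": [0, 0, 0]}, {"linear": [-0.333, -0.03, -0.346], "delta_rot": [0, 0, 0]}, {"linear": [-0.356, -0.032, -0.38], "delta_rot": [0, 0, 0]}, {"linear": [-0.378, -0.034, -0.414], "delta_rot": [0, 0, 0]}, {"linear": [-0.398, -0.036, -0.448], "delta_rot": [0, 0, 0]}, {"linear": [-0.418, -0.038, -0.483], "delta_rot": [0, 0, 0]}]'

```text
time_s: 7.25
tool_pos: [495.5, -210.6, 154.4]
tcp_rot: [3.141, 0.0, 1.666]
contact_force: [2.9, -2.5, -2.5]
grip_width: 11.1
gripper_force: 24.4
```

Emit:
apply_moves --steps '[{"linear": [-0.017, -0.002, -0.031], "delta_rot": [0, 0, 0]}, {"linear": [-0.033, -0.003, -0.063], "delta_rot": [0, 0, 0]}, {"linear": [-0.048, -0.004, -0.096], "delta_rot": [0, 0, 0]}, {"linear": [-0.062, -0.006, -0.128], "delta_rot": [0, 0, 0]}, {"linear": [-0.076, -0.007, -0.161], "delta_rot": [0, 0, 0]}, {"linear": [-0.088, -0.008, -0.194], "delta_rot": [0, 0, 0]}, {"linear": [-0.1, -0.009, -0.228], "delta_rot": [0, 0, 0]}, {"linear": [-0.112, -0.01, -0.262], "delta_rot": [0, 0, 0]}, {"linear": [-0.122, -0.011, -0.296], "delta_rot": [0, 0, 0]}, {"linear": [-0.132, -0.012, -0.33], "delta_rot": [0, 0, 0]}, {"linear": [-0.141, -0.013, -0.364], "delta_rot": [0, 0, 0]}, {"linear": [-0.148, -0.013, -0.399], "delta_rot": [0, 0, 0]}, {"linear": [-0.156, -0.014, -0.434], "delta_rot": [0, 0, 0]}, {"linear": [-0.162, -0.015, -0.469], "delta_rot": [0, 0, 0]}, {"linear": [-0.167, -0.015, -0.504], "delta_rot": [0, 0, 0]}, {"linear": [-0.172, -0.016, -0.54], "delta_rot": [0, 0, 0]}]'

```text
time_s: 8.85
tool_pos: [470.9, -212.9, 73.8]
tcp_rot: [3.14, 0.0, 1.666]
contact_force: [7.3, -1.6, -1.3]
grip_width: 11.3
gripper_force: 24.5
```

Emit:
apply_moves --steps '[{"linear": [0, 0, -0.015], "delta_rot": [0, 0, 0]}, {"linear": [0, 0, -0.03], "delta_rot": [0, 0, 0]}, {"linear": [0, 0, -0.045], "delta_rot": [0, 0, 0]}, {"linear": [0, 0, -0.06], "delta_rot": [0, 0, 0]}, {"linear": [0, 0, -0.075], "delta_rot": [0, 0, 0]}, {"linear": [0, 0, -0.09], "delta_rot": [0, 0, 0]}, {"linear": [0, 0, -0.1], "delta_rot": [0, 0, 0]}, {"linear": [0, 0, -0.11], "delta_rot": [0, 0, 0]}, {"linear": [0, 0, -0.12], "delta_rot": [0, 0, 0]}, {"linear": [0, 0, -0.13], "delta_rot": [0, 0, 0]}, {"linear": [0, 0, -0.14], "delta_rot": [0, 0, 0]}, {"linear": [0, 0, -0.145], "delta_rot": [0, 0, 0]}, {"linear": [0, 0, -0.15], "delta_rot": [0, 0, 0]}, {"linear": [0, 0, -0.15], "delta_rot": [0, 0, 0]}]'

```text
time_s: 10.25
tool_pos: [469.8, -213.0, 52.4]
tcp_rot: [3.141, -0.001, 1.666]
contact_force: [0.4, 1.0, 14.8]
grip_width: 11.3
gripper_force: 25.9
```

Run:
```python
from h import *
c=r.capture("scene"); cv2.imwrite("pics/s2.png",cv2.resize(c["pixels"][120:400,60:340,::-1],(784,588) if 0 else (590,590)))
P,u,v=pts(c,np.ones((480,640),bool))
k=(P[:,0]>530)&(P[:,0]<690)&(abs(P[:,1]+200)<72)&(P[:,2]>55)&(P[:,2]<100)
Q=P[k]; A=np.c_[Q[:,0]-610,Q[:,1]+200,np.ones(len(Q))]
for _ in range(4):
    x=np.linalg.lstsq(A,Q[:,2],rcond=None)[0]; e=abs(A@x-Q[:,2]); g=e<max(2.5,np.percentile(e,80)); A,Q=A[g],Q[g]
print(len(Q),x, r.sense()["contact_force"])
```

```text
6244 [7.88410076e-03 1.76140150e-03 6.57589740e+01] [-0.10883943  0.85003695 14.85975333]
```

View pics/s2.png

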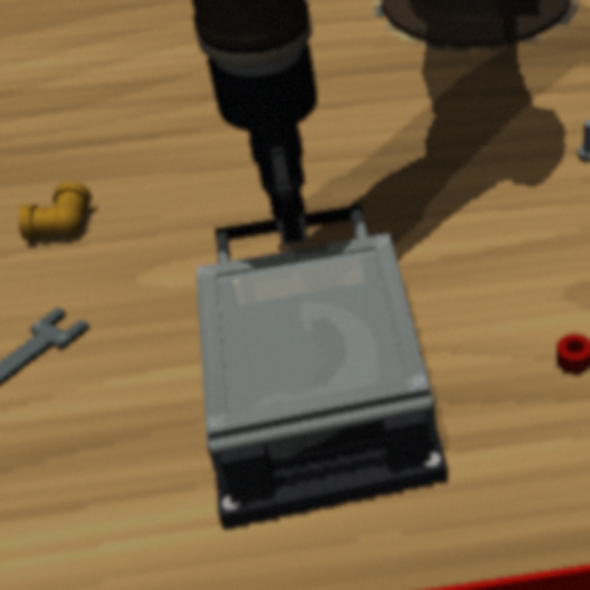

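The crop shows the guard flat on the nest, with the bar at about (290,225) and the fingers on it. The panel slope is about 0 and the upward force is 15 N, so it rests on its stop. I'll release partially and rise straight up.

Emit:
apply_moves --steps '[{"linear": [0, 0, 0], "delta_rot": [0, 0, 0]}, {"linear": [0, 0, 0], "delta_rot": [0, 0, 0]}, {"linear": [0, 0, 0], "delta_rot": [0, 0, 0]}, {"linear": [0, 0, 0], "delta_rot": [0, 0, 0]}, {"linear": [0, 0, 0], "delta_rot": [0, 0, 0]}]' --fingers -0.25

```text
time_s: 10.8
tool_pos: [469.3, -212.9, 51.0]
tcp_rot: [-3.141, -0.0, 1.666]
contact_force: [-0.1, 0.4, 0.0]
grip_width: 32.1
gripper_force: 0.0
```

Emit:
apply_moves --steps '[{"linear": [0, 0, 0.1], "delta_rot": [0, 0, 0]}, {"linear": [0, 0, 0.2], "delta_rot": [0, 0, 0]}, {"linear": [0, 0, 0.35], "delta_rot": [0, 0, 0]}, {"linear": [0, 0, 0.55], "delta_rot": [0, 0, 0]}, {"linear": [0, 0, 0.75], "delta_rot": [0, 0, 0]}, {"linear": [0, 0, 0.95], "delta_rot": [0, 0, 0]}, {"linear": [0, 0, 0.95], "delta_rot": [0, 0, 0]}]'

```text
time_s: 11.5
tool_pos: [471.5, -214.0, 197.2]
tcp_rot: [3.136, 0.002, 1.665]
contact_force: [-0.1, -0.4, -0.4]
grip_width: 32.0
gripper_force: 0.0
```

Run:
```python
from h import *
c=r.capture("scene"); cv2.imwrite("pics/s3.png",c["pixels"][...,::-1]); print(r.sense()["contact_force"])
```

```text
[-0.6504192   0.94076352 -0.00965133]
```

View pics/s3.png

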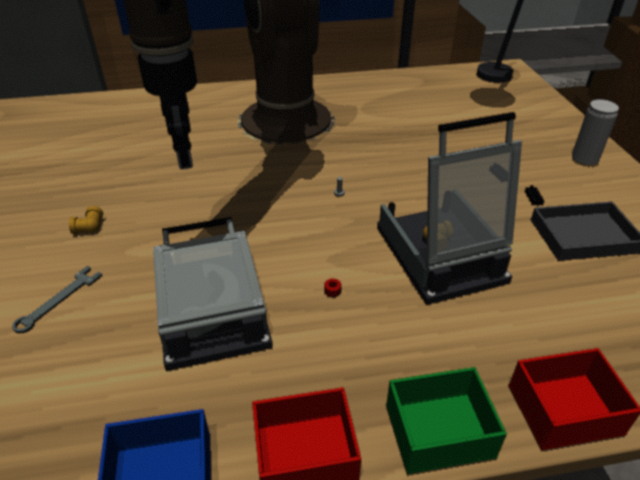

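The jaw guard is down, with its bar at about (198,233). The elbow guard still stands open at (475,190), and the gripper is clear at (183,160).

```bash
python3 -c "
from rig import r
print(r.finish_job())"
```

```text
the job is handed in; nothing more can be done
None
```

The jaw nest's guard was carried down onto its stop and let go, the elbow nest's guard still stands open, and the job was handed in at about 11.5 s with the gripper clear of everything.

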